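Sharpening stones from drying rack to bench tray, reversed

TASK

Move the four sharpening stones from the grey drying rack to the dark wooden bench tray in reverse order: the stone nearest the blue end of the rack goes to the tray's place farthest from the tray's blue end, the next to the next place, and so on, so that the last comes to the place nearest the blue end. Lay each stone flat and square across the two rails, centred on its place between the pegs, and let go of it. The stones are brittle: set them down gently, never drop them.

Things in the scene. Friction and masses are not known exactly. Their poses are not given: they have to be found in the camera images.
- c_charcoal (a point): centre of the almost black sharpening stone, a loose plain block 100 (x) x 34 (y) x 26 (z) mm, about 0.22 kg; its x is its length, z up. At the start it lies centred on the pad of its own colour, its length along the pad.
- c_orange (a point): centre of the brick-orange sharpening stone, a loose plain block 100 (x) x 34 (y) x 26 (z) mm, about 0.22 kg; its x is its length, z up. At the start it lies centred on the pad of its own colour, its length along the pad.
- c_green (a point): centre of the green sharpening stone, a loose plain block 100 (x) x 34 (y) x 26 (z) mm, about 0.22 kg; its x is its length, z up. At the start it lies centred on the pad of its own colour, its length along the pad.
- c_cream (a point): centre of the pale cream sharpening stone, a loose plain block 100 (x) x 34 (y) x 26 (z) mm, about 0.22 kg; its x is its length, z up. At the start it lies centred on the pad of its own colour, its length along the pad.
- pad_charcoal: fixed almost black pad on the drying rack, 124 (x) x 24 (y) x 14 (z) mm, longer and narrower than the stone on it, so its ends show; origin at the centre of its underside, 12 mm over the bench, on the rack's base. The four pads lie side by side in a row 80 mm apart (along y) in any order, and show where each stone was at the start.
- pad_orange: fixed brick-orange pad on the drying rack, 124 (x) x 24 (y) x 14 (z) mm, longer and narrower than the stone on it, so its ends show; origin at the centre of its underside, 12 mm over the bench, on the rack's base. The four pads lie side by side in a row 80 mm apart (along y) in any order, and show where each stone was at the start.
- pad_green: fixed green pad on the drying rack, 124 (x) x 24 (y) x 14 (z) mm, longer and narrower than the stone on it, so its ends show; origin at the centre of its underside, 12 mm over the bench, on the rack's base. The four pads lie side by side in a row 80 mm apart (along y) in any order, and show where each stone was at the start.
- pad_cream: fixed pale cream pad on the drying rack, 124 (x) x 24 (y) x 14 (z) mm, longer and narrower than the stone on it, so its ends show; origin at the centre of its underside, 12 mm over the bench, on the rack's base. The four pads lie side by side in a row 80 mm apart (along y) in any order, and show where each stone was at the start.
- rack_blue: fixed bright blue block, 100 (x) x 16 (y) x 12 (z) mm, marking the first end of the drying rack (grey base plate 130 x 400 x 12 mm); origin at the centre of its underside. It may be at either end of the row of pads, whose centres are 70, 150, 230 and 310 mm from it; a bare aluminium block is at the other end.
- tray: fixed dark wooden tray, empty at start, 130 (x) x 400 (y) mm, base 12 thick; origin: centre of its underside, on the bench. Stones lie along x across two rails (along y at x = +-36, 14 wide, tops at z = 26), their centres at z = 39. Places (black marks) at x = 0, y = 120, 40, -40, -120; 7 mm pegs, 10 high, on the rails at y = +-160, +-80, 0. Blue block at its +y end (y = 190, top z = 24), bare one at -y.
Mind the look-alikes: they are no part of the job. Leave any purple look-alike of the part that bears c_green alone.

How it is judged:
At the end, for the whole second after the job is handed in: All four stones lie still and flat on the rails (height +-5 mm, tilt under 0.12 rad), within 15 mm of their places in x and y and 0.22 rad of square, in reverse order: the stone whose pad is k-th from the rack's blue block is k-th from the tray's bare end (((horizontal distance between pad_charcoal and rack_blue between 0.04 and 0.1 m and y of c_charcoal in the frame of tray between -0.135 and -0.105 m) or (horizontal distance between pad_charcoal and rack_blue between 0.12 and 0.18 m and y of c_charcoal in the frame of tray between -0.055 and -0.025 m) or (horizontal distance between pad_charcoal and rack_blue between 0.2 and 0.26 m and y of c_charcoal in the frame of tray between 0.025 and 0.055 m) or (horizontal distance between pad_charcoal and rack_blue between 0.28 and 0.34 m and y of c_charcoal in the frame of tray between 0.105 and 0.135 m)) and x of c_charcoal in the frame of tray between -0.015 and 0.015 m and z of c_charcoal in the frame of tray between 0.034 and 0.044 m and angle between each of c_charcoal, c_orange, c_green, c_cream's own z axis and vertical below 0.12 rad and angle between the x axis of each of c_charcoal, c_orange, c_green, c_cream and the x axis of tray, either way round below 0.22 rad and linear speed of each of stone_charcoal, stone_orange, stone_green, stone_cream below 0.02 m/s and ((horizontal distance between pad_orange and rack_blue between 0.04 and 0.1 m and y of c_orange in the frame of tray between -0.135 and -0.105 m) or (horizontal distance between pad_orange and rack_blue between 0.12 and 0.18 m and y of c_orange in the frame of tray between -0.055 and -0.025 m) or (horizontal distance between pad_orange and rack_blue between 0.2 and 0.26 m and y of c_orange in the frame of tray between 0.025 and 0.055 m) or (horizontal distance between pad_orange and rack_blue between 0.28 and 0.34 m and y of c_orange in the frame of tray between 0.105 and 0.135 m)) and x of c_orange in the frame of tray between -0.015 and 0.015 m and z of c_orange in the frame of tray between 0.034 and 0.044 m and ((horizontal distance between pad_green and rack_blue between 0.04 and 0.1 m and y of c_green in the frame of tray between -0.135 and -0.105 m) or (horizontal distance between pad_green and rack_blue between 0.12 and 0.18 m and y of c_green in the frame of tray between -0.055 and -0.025 m) or (horizontal distance between pad_green and rack_blue between 0.2 and 0.26 m and y of c_green in the frame of tray between 0.025 and 0.055 m) or (horizontal distance between pad_green and rack_blue between 0.28 and 0.34 m and y of c_green in the frame of tray between 0.105 and 0.135 m)) and x of c_green in the frame of tray between -0.015 and 0.015 m and z of c_green in the frame of tray between 0.034 and 0.044 m and ((horizontal distance between pad_cream and rack_blue between 0.04 and 0.1 m and y of c_cream in the frame of tray between -0.135 and -0.105 m) or (horizontal distance between pad_cream and rack_blue between 0.12 and 0.18 m and y of c_cream in the frame of tray between -0.055 and -0.025 m) or (horizontal distance between pad_cream and rack_blue between 0.2 and 0.26 m and y of c_cream in the frame of tray between 0.025 and 0.055 m) or (horizontal distance between pad_cream and rack_blue between 0.28 and 0.34 m and y of c_cream in the frame of tray between 0.105 and 0.135 m)) and x of c_cream in the frame of tray between -0.015 and 0.015 m and z of c_cream in the frame of tray between 0.034 and 0.044 m); the robot touches nothing.
It fails at once if the almost black stone is dropped: it falls freely, untouched by the fingers, at more than 0.8 m/s (over 3 cm) (linear speed of stone_charcoal above 0.8 m/s and contact force between the fingers and stone_charcoal below 0.02 N).
It fails at once if the brick-orange stone is dropped: it falls freely, untouched by the fingers, at more than 0.8 m/s (over 3 cm) (linear speed of stone_orange above 0.8 m/s and contact force between the fingers and stone_orange below 0.02 N).
It fails at once if the green stone is dropped: it falls freely, untouched by the fingers, at more than 0.8 m/s (over 3 cm) (linear speed of stone_green above 0.8 m/s and contact force between the fingers and stone_green below 0.02 N).
It fails at once if the pale cream stone is dropped: it falls freely, untouched by the fingers, at more than 0.8 m/s (over 3 cm) (linear speed of stone_cream above 0.8 m/s and contact force between the fingers and stone_cream below 0.02 N).
It also fails if it takes over 93 s, if anything falls off the work surface, if the arm or the gripper's body presses on something with over 40 N, if the wrist force passes 120 N, or if a joint passes its speed limit or range.

ROBOT

A 7-joint arm with a two-finger parallel gripper is mounted at the origin on the work surface. World frame = base frame: x ahead of the robot, y to its left, z up, the work surface at z = 0. Lengths are in m, angles in rad, forces in N, time in s.
With the tool pointing down it reaches from about 0.425 to 0.95 m from the base axis. Payload 4.7 kg.
Tool frame: the origin (TCP) lies at the very end of the fingers, on their centre line; the grasp point (between the pads) lies 19 mm behind it (grip_depth is the distance from the TCP to the grasp point, in m); z points along the fingers, y is the line along which they close (so a half turn about z gives the same grasp; the last joint's range is limited). The gripper opens to 87 mm and grips with 3 to 60 N. Pads are 19 mm wide; open, the fingers measure 117 mm over their backs; the gripper's body (75 mm by 190 mm) begins 51 mm behind the grasp point.
Start: joints at [1.102, 0.469, -0.049, 1.532, 0.024, 1.141, -0.082], TCP at [0.287, -0.611, 0.223] pointing down, gripper open.
Joint ranges: [-2.59, 2.59], [-0.33, 1.99], [-1.39, 1.29], [0.1, 2.45], [-1.04, 4.18], [0.21, 1.99], [-2.66, 2.66]. Speed limits (rad/s): [2.57, 2.57, 3.14, 3.14, 3.14, 3.14, 3.14].

INTERFACE

Orientations are given as a rotation vector (axis times angle).
In Python, from station import * gives the robot as it stands. The module is installed in compiled form; this text tells all that it offers.
- The arm moves only by the shell command python3 -m pendant 'ROWS'. ROWS is JSON, a list of rows, each a list of 3 entries, a list of its own where there are three numbers: the shift along the tool's x, y, z in m, then the turn, a rotation vector about the tool's x, y, z in rad, then the gripper's target within -1 to 1 (shut at 1, half-way at 0, fully open at -1). In form: [[[x, y, z], [ax, ay, az], hand], ...]. A call has 1 to 12 rows; each row shifts and turns the commanded pose from where the row before left it, along the tool's axes as they then stand; what a row does not reach is not made up. A row lasts 1/8 s, in which the tool goes at most 62.5 mm and 10.7 degrees, less where a joint would pass 70% of its speed; a pose out of reach is approached as far as the arm can. A call with a gripper value outside its range is refused whole. The fingers move at their own pace and stop on an object; the grip force is fixed at half the most. Time passes only in rows, so rows that do not move let the fingers close. It gives the time, the measured TCP pose, the force, the opening and the grip force at its end, in the units of the state.
- sense(): the state, without advancing time (a new reading comes with each control period).
- capture(name): name is "side" or "top"; returns (picture, depth): 400x640x3 uint8, red, green, blue; 400x640 float32, m along the optical axis (not along the pixel's ray), 0 where there is no reading.
- camera_model(name): a dict with "intrinsics" (3x3 intrinsics, pixels), "origin" and "attitude" of the camera in the world. Camera axes: x right, y down, z forward; pixel columns grow to the right and rows downward; lengths in m; the calibration is good to about 2 mm. A picture is of the moment at which its call begins. camera_model takes no time and is no camera call.
- hand_in(): hands the job in; it is judged then, once.
Trained networks look in the newest picture that a camera, given by its name, has taken for a name from the list of things; names that differ only in an ending like _2 or _b are one class to them, and where a whole thing is asked for, a point or a joint stands for the part that bears it (a point fixed in the world has none). Each returns a list of dicts, best first, with "conf" (0 to 1); they miss things now and then, are a little off and sometimes report something else, mostly with a low value. They report only what shows in the picture. A call takes as long as a camera call. They do not tell look-alikes from the thing itself.
- cut_out(camera, name): "region" (400x640 bool, what is visible of it) and "position" ([column, row] in pixels, amid what is visible of it).
The state is a dict: "time": time; "joint_pos": joint angles; "dq": joint speeds; "joint_torque": joint torques, N m; "tcp_pos": TCP position; "orientation": TCP orientation; "ft_force": force on the tool from outside, world axes, zero at the start; "moment": the same for the moment, N m; "gripper_width": finger opening in m; "grasp_force": force on a finger pad.
Only numpy, scipy, OpenCV 4.12 (cv2) and the standard library are available. Lean on these libraries where they do the work, as an engineer would, in place of code of your own. Each camera call takes 0.05 s, during which the arm holds its last target. There are 200 camera calls.

## Working session

There is one attempt and no reset: what is moved stays moved. The work goes in short steps, Python scripts to look and compute and a shell command to move; the robot and the scene stay as the last step left them, time stands still between calls to the robot, and variables do not carry over. Pictures are saved under pics/ and viewed, at most 14 in all, crops included, and the job is handed in when it is done.

```bash
mkdir -p pics; python3 - <<'E'
from station import *
import cv2,numpy as np
for n in ("top","side"):
    p,d=capture(n); cv2.imwrite(f"pics/{n}0.png",p[:,:,::-1])
    m=camera_model(n); print(n,m)
s=sense(); print({k:np.round(v,3) for k,v in s.items()})
E
```

```text
top {'intrinsics': array([[442.22023115,   0.        , 323.37546327],
       [  0.        , 442.22023115, 196.97406606],
       [  0.        ,   0.        ,   1.        ]]), 'origin': array([ 0.55100744, -0.02293026,  1.06585623]), 'attitude': array([-2.14973898,  2.17710843, -0.05917597])}
side {'intrinsics': array([[418.65886162,   0.        , 318.99539391],
       [  0.        , 418.65886162, 192.87538499],
       [  0.        ,   0.        ,   1.        ]]), 'origin': array([ 0.45515459, -0.70387879,  0.58097323]), 'attitude': array([-2.17414928,  0.30830275, -0.17407591])}
{'time': np.float64(0.1), 'joint_pos': array([ 1.102,  0.469, -0.049,  1.534,  0.024,  1.141, -0.082]), 'dq': array([ 0.001, -0.003,  0.001, -0.002, -0.001,  0.001, -0.   ]), 'joint_torque': array([ 1.0000e-03, -5.0917e+01, -8.1000e-02, -2.3683e+01, -6.2000e-02,
        3.4000e-02,  0.0000e+00]), 'tcp_pos': array([ 0.287, -0.61 ,  0.222]), 'orientation': array([-3.064e+00, -6.850e-01,  1.000e-03]), 'ft_force': array([ 0.48 , -0.351,  0.11 ]), 'moment': array([ 0.036, -0.006,  0.022]), 'grasp_force': np.float64(0.0), 'gripper_width': np.float64(0.087)}
```

View pics/top0.png

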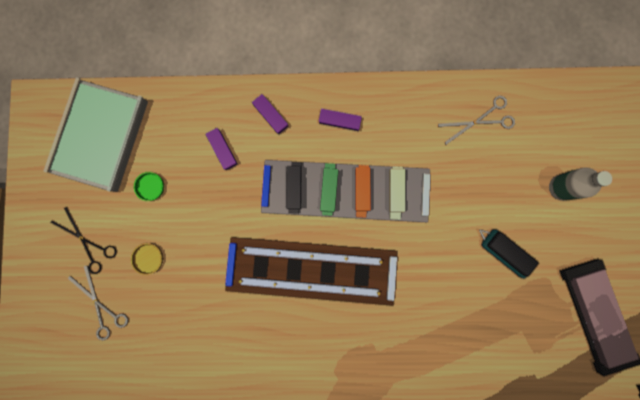

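View pics/side0.png

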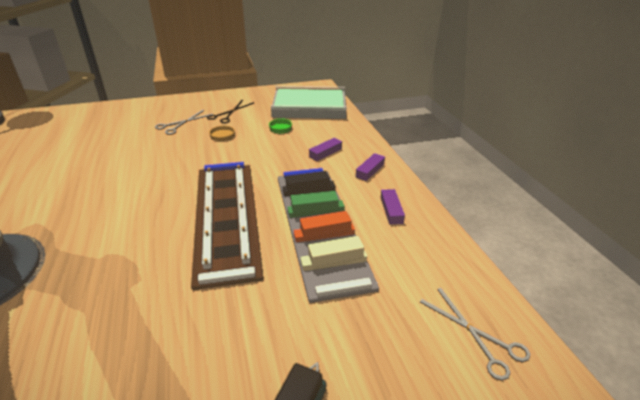

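The top view shows the rack with its blue end at (266,186). From there the order is charcoal (294), green (329), orange (363), cream (398). The tray has its blue end at (231,265) and its bare end at (392,279). The stones therefore go charcoal → y=-120, green → -40, orange → +40, cream → +120. The purple blocks stay where they are.

```bash
cat > h.py <<'E'
from station import *
import cv2,numpy as np
from scipy.spatial.transform import Rotation as R
def cloud(n):
    p,d=capture(n); m=camera_model(n); K=m["intrinsics"]
    v,u=np.mgrid[:400,:640]
    c=np.dstack([(u-K[0,2])/K[0,0]*d,(v-K[1,2])/K[1,1]*d,d])
    return p,d,c@R.from_rotvec(m["attitude"]).as_matrix().T+m["origin"]
def rect(P):
    (x,y),(w,h),a=cv2.minAreaRect((P[:,:2]*1000).astype(np.float32))
    if w<h: w,h,a=h,w,a+90
    return np.round([x,y,w,h,(a+90)%180-90],1)   # centre mm, long, short, long-axis angle deg
def stones(W,names=("charcoal","green","orange","cream")):
    for n in names:
        for r in cut_out("top","c_"+n)[:2]:
            P=W[r["region"]&(abs(W[...,2]-.052)<.009)]
            print(n,round(r["conf"],2),np.round(r["position"]),len(P),rect(P) if len(P)>9 else "", np.round(np.median(P[:,2])*1e3,1) if len(P) else "")
E
python3 - <<'E'
from h import *
p,d,W=cloud("top"); stones(W)
for n in ("tray","rack_blue","pad_charcoal","pad_green","pad_orange","pad_cream"):
    for r in cut_out("top",n)[:2]:
        P=W[r["region"]&(d>0)]; P=P[P[:,2]>.004]
        print(n,round(r["conf"],2),np.round(r["position"]),len(P),rect(P),np.median(P,0).round(4))
s=sense();print(R.from_rotvec(s["orientation"]).as_matrix().round(3))
E
```

```text
charcoal 0.66 [294. 186.] 639 [ 6.622e+02  7.740e+01  9.840e+01  3.320e+01 -4.000e-01] 51.1
green 0.95 [222. 149.] 0  
green 0.88 [329. 189.] 627 [655.9  -5.3  99.4  34.   -5.6] 51.2
orange 0.96 [362. 187.] 604 [657.4 -84.2  98.1  32.5  -0.9] 51.4
cream 0.56 [396. 189.] 635 [ 651.6 -161.9   97.2   32.6   -1.1] 51.4
cream 0.22 [293. 185.] 630 [ 6.621e+02  7.730e+01  9.820e+01  3.320e+01 -3.000e-01] 51.1
tray 0.88 [309. 269.] 9338 [467.8  40.4 400.3 130.3  84.6] [0.4675 0.0385 0.0125]
tray 0.68 [398. 188.] 709 [ 652.8 -165.9   99.9   40.8   -1.3] [ 0.6513 -0.1611  0.0511]
rack_blue 0.68 [266. 186.] 276 [671.  145.2  96.8  16.6  -2.7] [0.6705 0.1446 0.0232]
pad_green 0.58 [329. 190.] 599 [654.9  -5.2  98.2  36.8  -8.8] [ 0.6531 -0.0052  0.0512]
pad_green 0.5 [328. 165.] 81 [660.1  -3.2 122.7  21.7  -4.3] [ 0.711  -0.0037  0.0249]
pad_orange 0.54 [359. 209.] 82 [655.3 -82.1 123.8  23.8  -2.2] [ 0.602  -0.0821  0.0254]
pad_cream 0.57 [397. 216.] 104 [ 648.4 -162.7  125.3   24.8   -3.9] [ 0.5953 -0.1592  0.0252]
[[ 0.905  0.426  0.   ]
 [ 0.426 -0.905 -0.   ]
 [ 0.     0.    -1.   ]]
```

```bash
cat >> h.py <<'E'
def need(x,y,z,a):
    """mm, deg of tool x in world -> turn about tool z (rad), then shift in turned tool axes (mm)"""
    s=sense(); M=R.from_rotvec(s["orientation"]).as_matrix()
    T=np.column_stack([[np.cos(np.radians(a)),np.sin(np.radians(a)),0],[np.sin(np.radians(a)),-np.cos(np.radians(a)),0],[0,0,-1]])
    print("turn",R.from_matrix(M.T@T).as_rotvec().round(3),"shift",(T.T@(np.array([x,y,z])-1000*s["tcp_pos"])).round(1),
      "t",round(float(s["time"]),2),"w",round(float(s["gripper_width"]),4),"grip",round(float(s["grasp_force"]),1),"F",s["ft_force"].round(1))
E
python3 -c "from h import *;need(662,77.4,130,-2.5)"
python3 -m pendant '[[[0,0,0],[0,0,0.161],-0.4],[[0,0,0],[0,0,0.161],-0.4],[[0,0,0],[0,0,0.161],-0.4],[[0.027,-0.054,0],[0,0,0],-0.4],[[0.027,-0.054,0],[0,0,0],-0.4],[[0.027,-0.054,0],[0,0,0],-0.4],[[0.027,-0.054,0],[0,0,0],-0.4],[[0.027,-0.054,0],[0,0,0],-0.4],[[0.027,-0.054,0],[0,0,0],-0.4],[[0.027,-0.054,0],[0,0,0],-0.4],[[0.027,-0.054,0],[0,0,0],-0.4]]'
python3 -c "from h import *;need(662,77.4,130,-2.5)"
```

```text
turn [ 0.    -0.     0.483] shift [ 344.2 -703.8   92.6] t 0.65 w 0.0869 grip 0.0 F [-0.8  0.1 -0. ]
time: 2.02
tcp_pos: [0.5227, -0.1868, 0.223]
orientation: [3.14, -0.068, 0.002]
ft_force: [-0.4, -1.2, 0.6]
gripper_width: 0.0611
grasp_force: 0.0
turn [ 0.    -0.001  0.   ] shift [ 127.6 -270.1   93. ] t 2.02 w 0.0611 grip 0.0 F [-0.4 -1.2  0.6]
```

```bash
python3 -m pendant '[[[0.0255,-0.054,0.0186],[0,0,0],-0.4],[[0.0255,-0.054,0.0186],[0,0,0],-0.4],[[0.0255,-0.054,0.0186],[0,0,0],-0.4],[[0.0255,-0.054,0.0186],[0,0,0],-0.4],[[0.0255,-0.054,0.0186],[0,0,0],-0.4],[[0,0,0],[0,0,0],-0.4],[[0,0,0],[0,0,0],-0.4]]'
python3 - <<'E'
from h import *
need(662,77.4,24,-2.5)
p,d=capture("side");cv2.imwrite("pics/side1.png",cv2.resize(p[130:310,200:440,::-1],None,fx=3,fy=3))
E
```

```text
time: 2.9
tcp_pos: [0.6607, 0.075, 0.1294]
orientation: [3.14, -0.068, -0.001]
ft_force: [0.4, -0.1, -0.6]
gripper_width: 0.0605
grasp_force: 0.0
turn [0.001 0.    0.   ] shift [  1.2  -2.5 105.4] t 2.9 w 0.0605 grip 0.0 F [ 0.4 -0.1 -0.6]
```

View pics/side1.png

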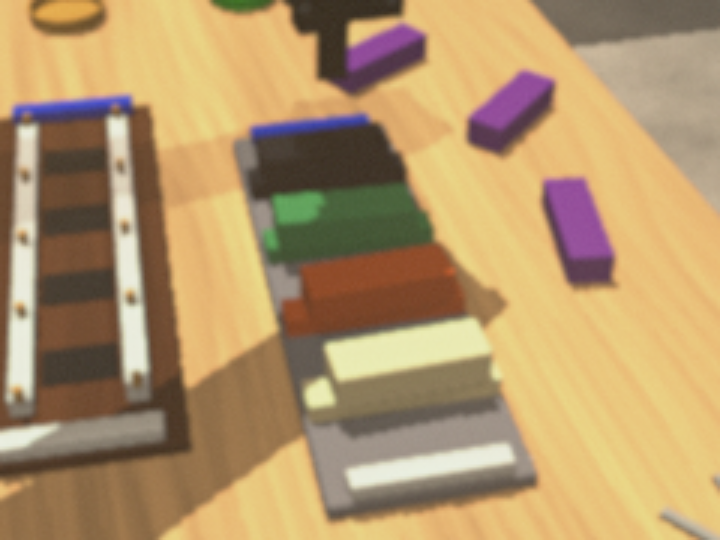

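The finger sits above the near side of the charcoal stone, at about (330,75) in the crop, which matches the numbers. I'll descend and grip.

```bash
python3 -m pendant '[[[0.0012,-0.0025,0.03],[0,0,0],-0.4],[[0,0,0.03],[0,0,0],-0.4],[[0,0,0.025],[0,0,0],-0.4],[[0,0,0.02],[0,0,0],-0.4],[[0,0,0],[0,0,0],-0.4],[[0,0,0],[0,0,0],1],[[0,0,0],[0,0,0],1],[[0,0,0],[0,0,0],1],[[0,0,0],[0,0,0],1],[[0,0,0],[0,0,0],1]]'
python3 -c "from h import *;need(662,77.4,24,-2.5)"
```

```text
time: 4.2
tcp_pos: [0.6625, 0.0781, 0.0253]
orientation: [-3.141, 0.068, -0.001]
ft_force: [-0.1, 0.6, 3.9]
gripper_width: 0.0339
grasp_force: 29.8
turn [-0.    -0.001  0.001] shift [-0.4  0.7  1.3] t 4.2 w 0.0339 grip 29.8 F [-0.1  0.6  3.9]
```

```bash
python3 -m pendant '[[[0,0,-0.015],[0,0,0],1],[[0,0,-0.03],[0,0,0],1],[[0,0,-0.035],[0,0,0],1],[[0,0,-0.01],[0,0,0.051],1],[[-0.02,0.018,0],[0,0,0],1],[[-0.04,0.037,0],[0,0,0],1],[[-0.045,0.043,0],[0,0,0],1],[[-0.045,0.043,0],[0,0,0],1],[[-0.03,0.025,0],[0,0,0],1],[[-0.0103,0.0099,0],[0,0,0],1],[[0,0,0],[0,0,0],1],[[0,0,0],[0,0,0],1]]'
python3 - <<'E'
from h import *
need(456.5,-79.1,26,-5.4)
for n in ("side","top"):
    p,d=capture(n);cv2.imwrite(f"pics/{n}2.png",cv2.resize(p[110:310,150:450,::-1],None,fx=2,fy=2))
E
```

```text
time: 5.7
tcp_pos: [0.4579, -0.0781, 0.115]
orientation: [-3.138, 0.145, -0.003]
ft_force: [0.3, 0.3, -2.5]
gripper_width: 0.0341
grasp_force: 29.8
turn [-0.001 -0.002  0.002] shift [-1.3  1.1 89. ] t 5.7 w 0.0341 grip 29.8 F [ 0.3  0.3 -2.5]
```

View pics/side2.png

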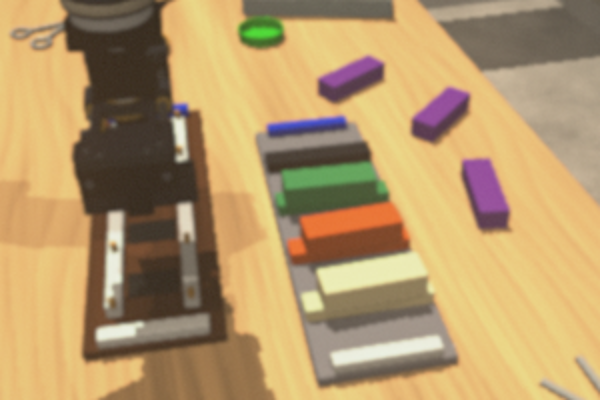

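The charcoal stone is held over the bare end of the tray and its pad on the rack is empty. Next I'll lower it gently, let go and rise.

```bash
python3 -m pendant '[[[-0.0013,0.0011,0.03],[0,0,0],1],[[0,0,0.03],[0,0,0],1],[[0,0,0.015],[0,0,0],1],[[0,0,0.007],[0,0,0],1],[[0,0,0.004],[0,0,0],1],[[0,0,0.0025],[0,0,0],1],[[0,0,0],[0,0,0],1],[[0,0,0],[0,0,0],1]]'
python3 -c "from h import *;need(456.5,-79.1,25.3,-5.4)"
```

```text
time: 6.8
tcp_pos: [0.455, -0.0803, 0.0265]
orientation: [3.138, -0.148, 0.002]
ft_force: [-0.4, -0.5, -2.2]
gripper_width: 0.0342
grasp_force: 29.8
turn [ 0.    -0.001  0.   ] shift [ 1.3 -1.3  1.2] t 6.8 w 0.0342 grip 29.8 F [-0.4 -0.5 -2.2]
```

```bash
python3 -m pendant '[[[0,0,0.0012],[0,0,0],1],[[0,0,0],[0,0,0],-0.4],[[0,0,0],[0,0,0],-0.4],[[0,0,0],[0,0,0],-0.4],[[0,0,-0.03],[0,0,0],-0.4],[[0,0,-0.045],[0,0,-0.051],-0.4],[[0.0395,-0.0165,-0.02],[0,0,0],-0.4],[[0.0395,-0.0165,0],[0,0,0],-0.4],[[0.0395,-0.0165,0],[0,0,0],-0.4],[[0.0395,-0.0165,0],[0,0,0],-0.4],[[0.0395,-0.0165,0],[0,0,0],-0.4],[[0,0,0],[0,0,0],-0.4]]'
python3 - <<'E'
from h import *
need(658.5,-4,24.5,-2.4)
p,d,W=cloud("top"); stones(W)
cv2.imwrite("pics/top3.png",cv2.resize(p[110:310,150:450,::-1],None,fx=2,fy=2))
E
```

```text
time: 8.3
tcp_pos: [0.6578, -0.004, 0.1195]
orientation: [-3.139, 0.064, -0.002]
ft_force: [-0.1, -0.2, 0.5]
gripper_width: 0.0607
grasp_force: 0.0
turn [-0.002 -0.001  0.001] shift [ 0.7 -0.1 95. ] t 8.3 w 0.0607 grip 0.0 F [-0.1 -0.2  0.5]
green 0.96 [269. 116.] 0  
green 0.58 [340. 119.] 0  
orange 0.22 [396. 215.] 0  
cream 0.77 [394. 190.] 647 [ 652.8 -162.2  100.2   32.8   -1.4] 51.0
```

View pics/top3.png

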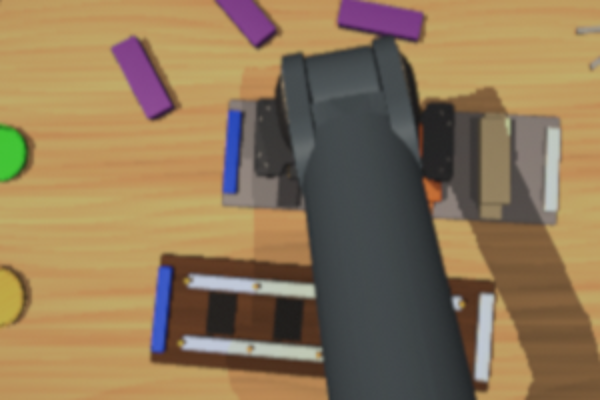

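The arm hides the tray's bare end at about (440,300) in the crop, so I'll check the charcoal stone later. The gripper is over green at the expected pose.

```bash
python3 -m pendant '[[[0.0005,0,0.03],[0,0,0],-0.4],[[0,0,0.03],[0,0,0],-0.4],[[0,0,0.02],[0,0,0],-0.4],[[0,0,0.015],[0,0,0],-0.4],[[0,0,0],[0,0,0],-0.4],[[0,0,0],[0,0,0],1],[[0,0,0],[0,0,0],1],[[0,0,0],[0,0,0],1],[[0,0,0],[0,0,0],1],[[0,0,0],[0,0,0],1]]'
python3 -c "from h import *;need(464,0.6,115,-5.4)"
```

```text
time: 9.8
tcp_pos: [0.6565, -0.0058, 0.0256]
orientation: [-3.14, 0.067, -0.002]
ft_force: [-1.0, 0.8, 3.6]
gripper_width: 0.034
grasp_force: 29.5
turn [-0.001 -0.001  0.051] shift [-192.3   11.7  -89.4] t 9.8 w 0.034 grip 29.5 F [-1.   0.8  3.6]
```

```bash
python3 -m pendant '[[[0,0,-0.015],[0,0,0],1],[[0,0,-0.03],[0,0,0],1],[[0,0,-0.035],[0,0,0],1],[[0,0,-0.01],[0,0,0.051],1],[[-0.02,0.0025,0],[0,0,0],1],[[-0.04,0.0025,0],[0,0,0],1],[[-0.045,0.0025,0],[0,0,0],1],[[-0.045,0.0025,0],[0,0,0],1],[[-0.03,0.0025,0],[0,0,0],1],[[-0.013,0,0],[0,0,0],1],[[0,0,0],[0,0,0],1],[[0,0,0],[0,0,0],1]]'
python3 -c "
from h import *
for i in range(3): need(464,0.6,26,-5.4); capture('side')"
```

```text
time: 11.3
tcp_pos: [0.4645, -0.0006, 0.1153]
orientation: [-3.138, 0.148, -0.003]
ft_force: [0.4, 0.2, -3.1]
gripper_width: 0.0339
grasp_force: 29.5
turn [-0.    -0.002 -0.   ] shift [-0.6 -1.1 89.3] t 11.3 w 0.0339 grip 29.5 F [ 0.4  0.2 -3.1]
turn [-0.    -0.002 -0.   ] shift [-0.5 -1.1 89.2] t 11.35 w 0.0342 grip 29.5 F [-0.1 -0.1 -2.4]
turn [-0.    -0.001 -0.   ] shift [-0.2 -1.1 89. ] t 11.4 w 0.0342 grip 29.5 F [ 0.3  0.1 -1.8]
```

```bash
python3 -m pendant '[[[-0.0004,-0.001,0.03],[0,0,0],1],[[0,0,0.03],[0,0,0],1],[[0,0,0.015],[0,0,0],1],[[0,0,0.007],[0,0,0],1],[[0,0,0.004],[0,0,0],1],[[0,0,0.0035],[0,0,0],1],[[0,0,0],[0,0,0],1],[[0,0,0],[0,0,0],-0.4],[[0,0,0],[0,0,0],-0.4],[[0,0,0],[0,0,0],-0.4],[[0,0,-0.03],[0,0,0],-0.4],[[0,0,-0.045],[0,0,-0.051],-0.4]]'
python3 -m pendant '[[[0.039,0.015,-0.019],[0,0,0],-0.4],[[0.039,0.015,0],[0,0,0],-0.4],[[0.039,0.015,0],[0,0,0],-0.4],[[0.039,0.015,0],[0,0,0],-0.4],[[0.039,0.015,0],[0,0,0],-0.4],[[0,0,0],[0,0,0],-0.4],[[0,0,0],[0,0,0],-0.4]]'
python3 - <<'E'
from h import *
need(656,-83.3,24.5,-2.4)
p,d,W=cloud("top"); stones(W,("charcoal","green"))
p,d=capture("side");cv2.imwrite("pics/side4.png",cv2.resize(p[130:330,150:450,::-1],None,fx=2,fy=2))
E
```

```text
time: 12.95
tcp_pos: [0.4614, 0.0004, 0.1004]
orientation: [3.141, -0.065, -0.005]
ft_force: [1.3, -0.0, 0.2]
gripper_width: 0.0605
grasp_force: 0.0
time: 13.82
tcp_pos: [0.6531, -0.0824, 0.1189]
orientation: [-3.14, 0.067, 0.003]
ft_force: [-0.2, 0.1, -0.5]
gripper_width: 0.0611
grasp_force: 0.0
turn [-0.     0.002 -0.001] shift [ 2.9  0.8 94.4] t 13.82 w 0.0611 grip 0.0 F [-0.2  0.1 -0.5]
charcoal 0.63 [294. 184.] 0  
charcoal 0.59 [358. 284.] 178 [445.8 -69.   76.4  13.7  -1.1] 51.5
green 0.76 [272. 115.] 0  
green 0.76 [220. 148.] 0
```

View pics/side4.png

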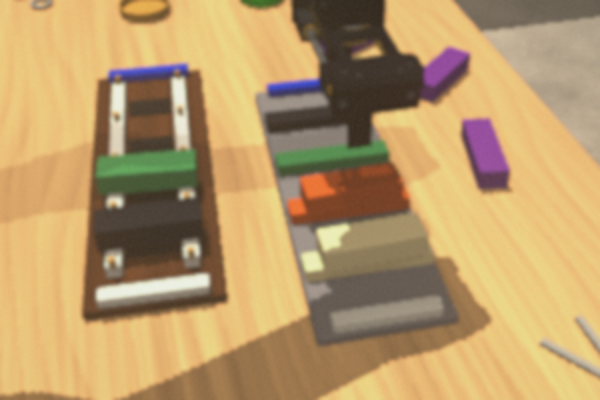

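Charcoal at about (150,225) and green at about (148,170) lie flat across the rails between the pegs, in the right places. Orange is next.

```bash
python3 -m pendant '[[[0.0025,0.0005,0.03],[0,0,0],-0.4],[[0,0,0.03],[0,0,0],-0.4],[[0,0,0.02],[0,0,0],-0.4],[[0,0,0.0145],[0,0,0],-0.4],[[0,0,0],[0,0,0],-0.4],[[0,0,0],[0,0,0],1],[[0,0,0],[0,0,0],1],[[0,0,0],[0,0,0],1],[[0,0,0],[0,0,0],1],[[0,0,0],[0,0,0],1]]'
python3 -c "from h import *;need(471.6,80.2,115,-5.4)"
```

```text
time: 15.28
tcp_pos: [0.6569, -0.0835, 0.0255]
orientation: [-3.141, 0.068, -0.001]
ft_force: [0.4, -0.7, 2.8]
gripper_width: 0.0338
grasp_force: 29.7
turn [-0.    -0.001  0.051] shift [-199.9 -145.5  -89.5] t 15.28 w 0.0338 grip 29.7 F [ 0.4 -0.7  2.8]
```

```bash
python3 -m pendant '[[[0,0,-0.015],[0,0,0],1],[[0,0,-0.03],[0,0,0],1],[[0,0,-0.035],[0,0,0],1],[[0,0,-0.01],[0,0,0.051],1],[[-0.02,-0.015,0],[0,0,0],1],[[-0.04,-0.028,0],[0,0,0],1],[[-0.045,-0.033,0],[0,0,0],1],[[-0.045,-0.033,0],[0,0,0],1],[[-0.035,-0.025,0],[0,0,0],1],[[-0.015,-0.0115,0],[0,0,0],1],[[0,0,0],[0,0,0],1],[[0,0,0],[0,0,0],1]]'
python3 -c "
from h import *
for i in range(2): need(471.6,80.2,25.5,-5.4); capture('side')"
```

```text
time: 16.77
tcp_pos: [0.4727, 0.0789, 0.1152]
orientation: [3.138, -0.151, 0.003]
ft_force: [0.3, -0.3, -2.5]
gripper_width: 0.0339
grasp_force: 29.7
turn [ 0.    -0.002 -0.002] shift [-1.2 -1.2 89.7] t 16.77 w 0.0339 grip 29.7 F [ 0.3 -0.3 -2.5]
turn [ 0.    -0.001 -0.003] shift [-1.2 -1.3 89.6] t 16.82 w 0.0336 grip 29.7 F [ 0.  -0.1 -1.9]
```

```bash
python3 -m pendant '[[[-0.001,-0.001,0.03],[0,0,0],1],[[0,0,0.03],[0,0,0],1],[[0,0,0.015],[0,0,0],1],[[0,0,0.007],[0,0,0],1],[[0,0,0.004],[0,0,0],1],[[0,0,0.0035],[0,0,0],1],[[0,0,0],[0,0,0],1],[[0,0,0],[0,0,0],-0.4],[[0,0,0],[0,0,0],-0.4],[[0,0,0],[0,0,0],-0.4],[[0,0,-0.03],[0,0,0],-0.4],[[0,0,-0.045],[0,0,-0.051],-0.4]]'
python3 -m pendant '[[[0.032,0.039,-0.019],[0,0,0],-0.4],[[0.032,0.039,0],[0,0,0],-0.4],[[0.032,0.039,0],[0,0,0],-0.4],[[0.032,0.039,0],[0,0,0],-0.4],[[0.032,0.039,0],[0,0,0],-0.4],[[0.032,0.039,0],[0,0,0],-0.4],[[0,0,0],[0,0,0],-0.4],[[0,0,0],[0,0,0],-0.4]]'
python3 -c "
from h import *
need(652.5,-162.3,24.5,-2.4)
p,d,W=cloud('top'); stones(W,('charcoal','green','orange'))"
```

```text
time: 18.38
tcp_pos: [0.4692, 0.081, 0.1004]
orientation: [3.14, -0.065, -0.005]
ft_force: [1.3, -0.8, -0.4]
gripper_width: 0.0605
grasp_force: 0.0
time: 19.38
tcp_pos: [0.6514, -0.1601, 0.119]
orientation: [-3.14, 0.067, 0.002]
ft_force: [-0.2, 0.4, 0.4]
gripper_width: 0.061
grasp_force: 0.0
turn [-0.001  0.001 -0.001] shift [ 1.2  2.2 94.5] t 19.38 w 0.061 grip 0.0 F [-0.2  0.4  0.4]
charcoal 0.63 [363. 276.] 668 [455.6 -80.6 100.1  34.2  -4.9] 51.6
green 0.92 [338. 122.] 0  
green 0.9 [326. 275.] 620 [463.    0.   99.3  33.6  -8.5] 51.7
orange 0.68 [290. 270.] 667 [471.2  80.5  99.7  34.4  -3.3] 51.5
```

All three placed stones are within about 2 mm of their places. Cream is the last one.

```bash
python3 -m pendant '[[[0.001,0.002,0.03],[0,0,0],-0.4],[[0,0,0.03],[0,0,0],-0.4],[[0,0,0.02],[0,0,0],-0.4],[[0,0,0.0145],[0,0,0],-0.4],[[0,0,0],[0,0,0],-0.4],[[0,0,0],[0,0,0],1],[[0,0,0],[0,0,0],1],[[0,0,0],[0,0,0],1],[[0,0,0],[0,0,0],1],[[0,0,0],[0,0,0],1]]'
python3 -c "from h import *;need(479.1,159.9,115,-5.4)"
```

```text
time: 20.82
tcp_pos: [0.6532, -0.1628, 0.0255]
orientation: [3.141, -0.068, 0.001]
ft_force: [-0.6, 0.1, 2.4]
gripper_width: 0.0337
grasp_force: 29.9
turn [ 0.    -0.001  0.051] shift [-203.7 -304.9  -89.5] t 20.82 w 0.0337 grip 29.9 F [-0.6  0.1  2.4]
```

```bash
python3 -m pendant '[[[0,0,-0.015],[0,0,0],1],[[0,0,-0.03],[0,0,0],1],[[0,0,-0.035],[0,0,0],1],[[0,0,-0.01],[0,0,0.051],1],[[-0.015,-0.022,0],[0,0,0],1],[[-0.03,-0.045,0],[0,0,0],1],[[-0.033,-0.05,0],[0,0,0],1],[[-0.033,-0.05,0],[0,0,0],1],[[-0.033,-0.05,0],[0,0,0],1],[[-0.033,-0.05,0],[0,0,0],1],[[-0.027,-0.038,0],[0,0,0],1],[[0,0,0],[0,0,0],1]]'
python3 -m pendant '[[[0,0,0],[0,0,0],1],[[0,0,0],[0,0,0],1]]'
python3 -c "from h import *;need(479.1,159.9,25.5,-5.4)"
```

```text
time: 22.32
tcp_pos: [0.4761, 0.164, 0.1156]
orientation: [-3.137, 0.135, 0.001]
ft_force: [-0.4, -0.5, -2.1]
gripper_width: 0.0338
grasp_force: 29.9
time: 22.58
tcp_pos: [0.4792, 0.1584, 0.115]
orientation: [3.137, -0.152, 0.001]
ft_force: [0.2, 0.1, -2.4]
gripper_width: 0.0336
grasp_force: 29.9
turn [ 0.001 -0.001 -0.003] shift [-0.3 -1.5 89.5] t 22.57 w 0.0336 grip 29.9 F [ 0.2  0.1 -2.4]
```

```bash
python3 -m pendant '[[[0,-0.001,0.03],[0,0,0],1],[[0,0,0.03],[0,0,0],1],[[0,0,0.015],[0,0,0],1],[[0,0,0.007],[0,0,0],1],[[0,0,0.004],[0,0,0],1],[[0,0,0.0035],[0,0,0],1],[[0,0,0],[0,0,0],1],[[0,0,0],[0,0,0],-0.4],[[0,0,0],[0,0,0],-0.4],[[0,0,0],[0,0,0],-0.4],[[0,0,-0.03],[0,0,0],-0.4],[[0,0,-0.045],[0,0,0],-0.4]]'
python3 -m pendant '[[[0,0,-0.06],[0,0,0],-0.4],[[0,-0.05,-0.05],[0,0,0],-0.4],[[0,-0.05,0],[0,0,0],-0.4],[[0,-0.05,0],[0,0,0],-0.4],[[0,-0.05,0],[0,0,0],-0.4],[[0,0,0],[0,0,0],-0.4],[[0,0,0],[0,0,0],-0.4]]'
python3 - <<'E'
from h import *
p,d,W=cloud('top'); stones(W)
cv2.imwrite("pics/top5.png",cv2.resize(p[110:310,150:450,::-1],None,fx=2,fy=2))
E
```

```text
time: 24.08
tcp_pos: [0.4775, 0.1606, 0.1003]
orientation: [3.137, -0.148, -0.005]
ft_force: [0.4, -0.4, 0.2]
gripper_width: 0.0602
grasp_force: 0.0
time: 24.95
tcp_pos: [0.4967, 0.3535, 0.2042]
orientation: [3.137, -0.148, -0.0]
ft_force: [0.3, -1.2, 0.6]
gripper_width: 0.061
grasp_force: 0.0
charcoal 0.94 [363. 277.] 632 [455.9 -80.9  97.8  34.   -4.5] 51.5
green 0.86 [329. 274.] 660 [ 4.627e+02 -1.000e-01  1.001e+02  3.390e+01 -8.000e+00] 51.5
green 0.66 [340. 118.] 0  
orange 0.78 [289. 273.] 657 [471.3  80.6  99.4  34.1  -3.8] 51.4
orange 0.69 [328. 276.] 651 [ 4.627e+02 -2.000e-01  1.002e+02  3.360e+01 -8.300e+00] 51.5
cream 0.8 [258. 268.] 667 [478.6 160.4  99.7  35.1  -4.9] 51.4
cream 0.74 [327. 188.] 0
```

View pics/top5.png

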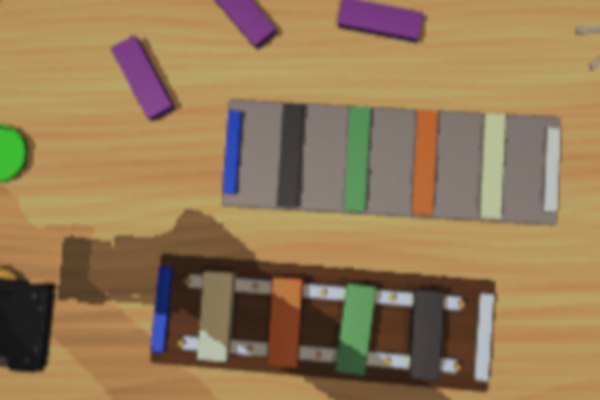

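The picture shows cream (215,315), orange (286,320), green (356,328) and charcoal (428,335) running from the blue end to the bare end. All are flat and centred to about 2 mm, and the arm is clear.

```bash
python3 -c "from station import *;print(hand_in())"
```

```text
the job is handed in; nothing more can be done
None
```

The four stones are on the tray in reverse order (from the blue end: cream, orange, green, charcoal), flat and within about 2 mm of their places when last measured; the job was handed in at about 25 s, and no verdict was shown.

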